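# Lock the medicine box with its key

### The arm

A 7-joint arm with a two-finger parallel gripper is mounted at the origin on a cart in front of the work surface, level with it; the furniture and walls round the work are solid. World frame = base frame: x ahead of the robot, y to its left, z up, the work surface at z = 0. Lengths are in m, angles in rad, forces in N, time in s.
With the tool pointing down it reaches from about 0.425 to 0.8 m from the base axis. Payload 8.3 kg.
Tool frame: the origin (TCP) lies between the finger pads; the fingertips stand 22 mm ahead of it and the grasp point (between the pads) lies 3 mm ahead of it; z points along the fingers, y is the line along which they close (so a half turn about z gives the same grasp; the last joint's range is limited). The gripper opens to 85 mm and grips with 20 to 120 N. Pads are 22 mm wide; open, the fingers measure 114 mm over their backs; the gripper's body (76 mm by 85 mm) begins 54 mm behind the grasp point. The pads swing forward as they close: fully open they stand 13 mm farther back than shut.
Start: joints at [-1.208, 0.383, 0.016, 1.37, -0.006, 1.388, -0.046], TCP at [0.258, 0.569, 0.253] pointing down, gripper open.
Joint ranges: [-2.95, 2.95], [-0.25, 2.06], [-1.52, 1.56], [0.18, 2.33], [-1.44, 4.58], [0.02, 2.06], [-3.01, 3.01]. Speed limits (rad/s): [2.39, 2.39, 3.01, 3.01, 3.14, 3.14, 3.14].

### API

Orientations are given as a unit quaternion [x, y, z, w].
In Python, from workcell import read_state, camera, camera_model, finish_job, spot_in gives the robot as it stands.
- The arm moves only by the tool move_arm, never from a script. Its argument "deltas" is a list of rows, each a list of 3 entries, a list of its own where there are three numbers: the closure, from -1 (fully open) to 1 (shut), then the shift along the tool's x, y, z in shares of 80 cm (1.0 is 80 cm), then the turn, a rotation vector about the tool's x, y, z in fractions of the full range, 1 being 90 degrees. A call has exactly 8 rows; each row is the pose to reach, as a shift and turn from the pose commanded when the call began, along the tool's axes at that moment; what a row does not reach only later rows make up. A row lasts 1/8 s, in which the tool goes at most 62.5 mm and 10.7 degrees, less where a joint would pass 70% of its speed; a pose out of reach is approached as far as the arm can. Shift and turn numbers lie between -1 and 1, and a call with a number outside is refused. A call with a gripper value outside its range is refused whole. The fingers move at their own pace and stop on an object; "newtons" is the grip in N (left out, the last holds). Time passes only in rows, so rows that repeat a pose let the fingers close, or fill a call up. It gives the time, the measured TCP pose, the force, the opening and the grip force at its end, in the units of the state.
- read_state(): the state, without advancing time (a new reading comes with each control period).
- camera(name): name is "scene" or "top"; returns the picture (480x640x3 uint8, blue, green, red); there is no depth.
- camera_model(name): a dict with "intrinsics" (3x3 intrinsics, pixels), "R" (3x3) and "t" (3): a world point X has camera coordinates R X + t. Camera axes: x right, y down, z forward; pixel columns grow to the right and rows downward; lengths in m; the calibration is good to about 2 mm. A picture is of the moment at which its call begins. camera_model takes no time and is no camera call.
- finish_job(): hands the job in; it is judged then, once.
Trained networks look in the newest picture that a camera, given by its name, has taken for a name from the list of things; names that differ only in an ending like _2 or _b are one class to them, and where a whole thing is asked for, a point or a joint stands for the part that bears it (a point fixed in the world has none). Each returns a list of dicts, best first, with "confidence" (0 to 1); they miss things now and then, are a little off and sometimes report something else, mostly with a low value. They report only what shows in the picture. A call takes as long as a camera call. They do not tell look-alikes from the thing itself.
- spot_in(label, camera): "xyz" ([x, y, z] in m, in world coordinates, good to about 4 mm: the middle of the surface that is visible of it).
The state is a dict: "t": time; "qpos": joint angles; "qvel": joint speeds; "tau": joint torques, N m; "position": TCP position; "tool_rot": TCP orientation; "ft_force": force on the tool from outside, world axes, zero at the start; "wrist_torque": the same for the moment, N m; "finger_gap": opening from 0.0 (shut) to 1.0 (fully open); "grasp_force": force on a finger pad.
Only numpy, scipy, OpenCV 4.12 (cv2) and the standard library are available. Lean on these libraries where they do the work, as an engineer would, in place of code of your own. Each camera call takes 0.05 s, during which the arm holds its last target. There are 200 camera calls.

### The job

Push the lid of the medicine box fully shut, then take the key out of its wooden rest and lock the box: press the key on the lock in the sloping lid and turn it to and fro until it drops fully in, then turn it clockwise as far as it goes, so that the steel tongue lies under the keeper. Leave the key in the lock, and do not disturb the spice jar or the glass.

Things in the scene. Friction and masses are not known exactly. Their poses are not given: they have to be found in the camera images.
- medicine_box: White box fixed to the table, 160 mm deep (its x), 200 mm wide (y). Front wall (-x side) 55 mm, rear wall 126 mm high: the shut lid slopes down to the front at 24 degrees (0.42 rad). Lid hinge along y at x = +80, z = 126.5 mm. Origin: centre of the underside. Three jars stand inside. A steel staple (keeper) stands on the middle of the front wall beyond the lid's edge, as high as the lock case
- box_lid (a joint): Opening angle of the white lid in rad: 0 = fully shut (firm stop), grows as its front edge rises, at most 1.2. The hinge is stiff: the lid stays where it is left, and about 3 N down near its front edge moves it. The lid reaches 177 mm from the hinge line, is 206 mm wide and 10 mm thick; the hinge line lies in its underside
- lid_front (a point): Point on the lid's top face where it can be pushed: 155 mm from the hinge line, 22 mm from the front edge, 70 mm from the middle towards the box's +y, clear of the lock case. Moves and turns with the lid: z is the lid's outward normal, x points up the lid to the hinge
- lock_mouth (a point): Centre of the lock's opening, on the outer face of the dark steel lock case (76 x 76 mm, its face 26 mm from the lid's underside, 16 mm proud of the lid), on the lid's middle line 100 mm from the hinge line. z is the lid's outward normal = the lock's axis, x points up the lid to the hinge, y along the hinge. The opening is round, 40 mm; 4 mm below it lies the face of the brass core
- core_face (a point): Brass core's face, axes as lock_mouth. In it a slot 23 x 12 mm, 20 mm deep. The core's angle is not reported: at first the slot's length stands at random up to 0.45 rad either way from the lid's x (= 0); friction 0.25 N m (press lightly, 5 to 8 N, or it turns along), stops 0.5 rad anticlockwise and 1.2 rad clockwise (seen from outside). At 1.2 its tongue points to the front: locked
- lock_floor (a point): Centre of the slot's floor, on the lock's axis 24 mm below lock_mouth, axes fixed to the lid as there. The key's tip is here when the key is fully in
- lock_key: Loose key, 80 mm long, 0.1 kg. Origin at its tip, z up the shaft. Round nose 9 mm across to z = 4 mm, flat steel blade 20 mm (x) by 10 mm (y) to 50, steel collar (34 by 20 mm) at 32-38, black flat handle at 48-80: 50 mm along x, 12 mm thick along y; grasp it across y. It stands upright in the rest. The nose enters the slot at any angle; the blade must match it within 5 degrees, either way
- key_rest: Pale wooden block 70 x 70 x 38 mm, fixed to the table to the left or right of the box, with a hole of 22.5 x 12.5 mm, 34 mm deep, in its top; in it the key stands, handle up, its collar on the block's top, its tip 6 mm above the table. Origin: centre of the underside
- spice_jar: Glass spice jar, 46 mm across, 108 mm high, loose, on the other side of the box from the rest. Origin: centre of the underside. Leave alone
- glass: Drinking glass standing upside down, 77 mm across, 89 mm high, loose, at the right rear of the table. Origin: centre of the underside. Leave alone
There are look-alikes about, which are no part of the job. There is more than one size of the lock_key; the one meant has the size given above.

How it is judged:
By the outcome, as a careful person would: the job done as asked, in the order asked, and still so for the second after the job is handed in, with the robot touching nothing.
It also fails if it takes over 72 s, if anything falls off the work surface, if the arm or the gripper's body presses on something with over 40 N, if the wrist force passes 120 N, or if a joint passes its speed limit or range.

## Working session

There is one attempt and no reset: what is moved stays moved. The work goes in short steps, Python scripts to look and compute and a tool call to move; the robot and the scene stay as the last step left them, time stands still between calls to the robot, and variables do not carry over. Pictures are saved under pics/ and viewed, at most 10 in all, crops included, and the job is handed in when it is done.

Besides the shell and the picture viewer there is one more tool, called after ">>>" in YAML: its name, and indented under it one key for each argument. move_arm: Moves the arm, as the interface text tells. Its arguments: {"type":"object","properties":{"deltas":{"type":"array","items":{"type":"array"}},"newtons":{"type":"number"}},"required":["deltas"]}

```bash
ls; mkdir -p pics
python3 - <<'E'
from workcell import *
import cv2,numpy as np
for c in("scene","top"):
    cv2.imwrite(f"pics/{c}0.png",camera(c))
    m=camera_model(c);print(c,np.round(m["intrinsics"],1).tolist(),np.round(m["R"],4).tolist(),np.round(m["t"],4).tolist())
    for l in("medicine_box","box_lid","lid_front","lock_mouth","lock_key","key_rest","spice_jar","glass"):
        print(l,[(np.round(d["xyz"],3).tolist(),round(d["confidence"],2)) for d in spot_in(l,c)])
s=read_state();print(s)
E
```

```text
pics
scene [[446.7, 0.0, 321.3], [0.0, 446.7, 232.5], [0.0, 0.0, 1.0]] [[0.7368, -0.6758, -0.0192], [-0.3166, -0.3197, -0.8931], [0.5974, 0.6641, -0.4495]] [-0.3914, 0.2533, 0.6597]
medicine_box [([0.599, -0.091, 0.068], 0.61)]
box_lid [([0.583, -0.09, 0.142], 0.59)]
lid_front [([0.581, -0.089, 0.145], 0.83)]
lock_mouth [([0.584, -0.089, 0.141], 0.75), ([0.599, -0.086, 0.068], 0.37)]
lock_key [([0.437, -0.297, 0.068], 0.82), ([0.555, -0.307, 0.08], 0.72), ([0.323, -0.265, 0.046], 0.63)]
key_rest [([0.424, -0.313, 0.032], 0.9)]
spice_jar [([0.455, 0.283, 0.06], 0.57)]
glass [([0.653, -0.354, 0.059], 0.7)]
top [[519.4, 0.0, 317.0], [0.0, 519.4, 240.0], [0.0, 0.0, 1.0]] [[0.0026, -0.9998, -0.0185], [-0.9975, -0.0012, -0.0706], [0.0705, 0.0186, -0.9973]] [-0.0004, 0.5199, 1.4695]
medicine_box [([0.598, -0.06, 0.145], 0.84)]
box_lid [([0.602, -0.062, 0.143], 0.86)]
lid_front [([0.597, -0.064, 0.14], 0.58)]
lock_mouth [([0.594, -0.066, 0.139], 0.83)]
lock_key [([0.56, -0.306, 0.106], 0.71), ([0.444, -0.291, 0.081], 0.55)]
key_rest [([0.437, -0.288, 0.04], 0.91)]
spice_jar [([0.462, 0.288, 0.111], 0.83)]
glass [([0.67, -0.337, 0.088], 0.95)]
{'t': 0.9, 'qpos': array([-1.20792722,  0.38339463,  0.01638452,  1.37010043, -0.00630708,
        1.38820538, -0.04648348]), 'qvel': array([-0.00098767,  0.00087976,  0.00120032, -0.00209376, -0.00012342,
       -0.00025129, -0.00091165]), 'tau': array([-4.88579008e-04, -6.27338076e+01,  8.42282977e-01, -3.72076178e+01,
        1.65276899e-02,  2.76336526e-03, -8.56636848e-05]), 'position': array([0.25807892, 0.56920728, 0.25328238]), 'tool_rot': array([ 2.11243204e-01,  9.77433531e-01, -2.24000192e-05, -4.09912438e-05]), 'ft_force': array([ 0.88513351, -0.55351243, -0.53247604]), 'wrist_torque': array([ 0.01362735,  0.04494863, -0.03065438]), 'grasp_force': 0.0, 'finger_gap': 1.0018502487413545}
```

View pics/scene0.png

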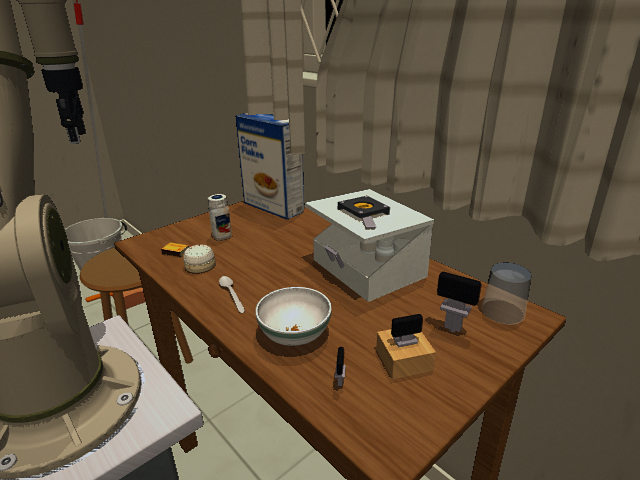

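View pics/top0.png

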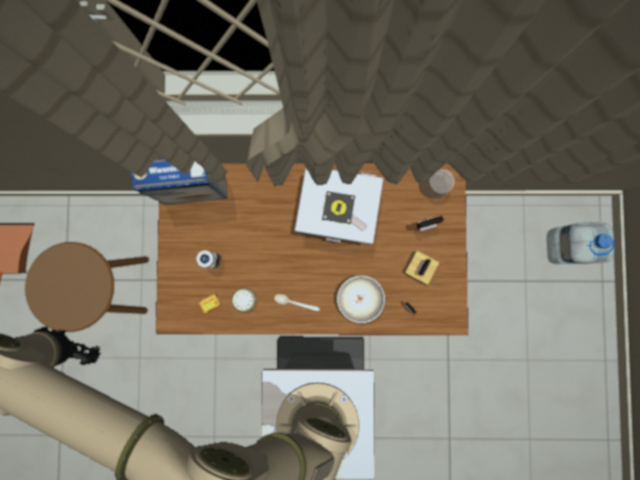

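Run:
```python
import cv2,numpy as np
t=cv2.imread("pics/top0.png");s=cv2.imread("pics/scene0.png")
a=cv2.resize(t[160:260,285:395],None,fx=6,fy=6,interpolation=cv2.INTER_CUBIC)[:600,:]
cv2.imwrite("pics/a.png",a)
b=cv2.resize(s[185:300,300:440],None,fx=5,fy=5,interpolation=cv2.INTER_CUBIC)
cv2.imwrite("pics/b.png",b)
c1=cv2.resize(t[245:290,398:448],None,fx=8,fy=8,interpolation=cv2.INTER_CUBIC)
c2=cv2.resize(s[308:383,370:440],None,fx=5.6,fy=5.6,interpolation=cv2.INTER_CUBIC)
c=np.zeros((420,800,3),np.uint8);c[:360,:400]=c1;c[:c2.shape[0],400:400+c2.shape[1]]=c2[:420]
cv2.imwrite("pics/c.png",c)
```

```text
(no output)
```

View pics/a.png

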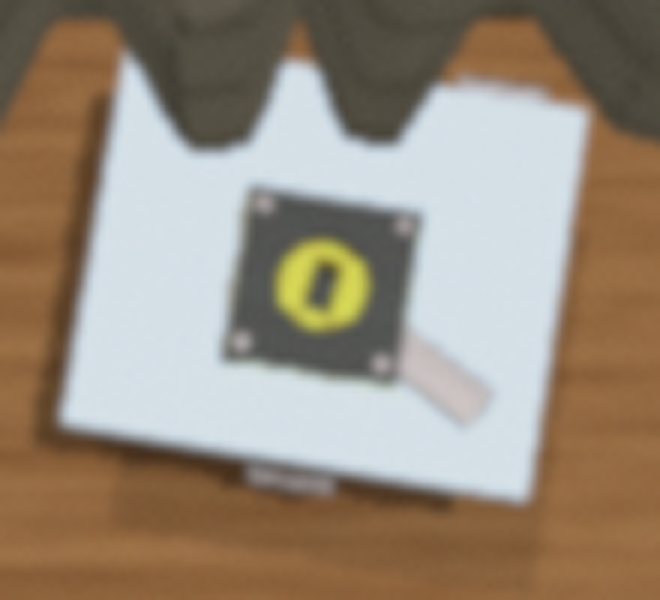

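View pics/b.png

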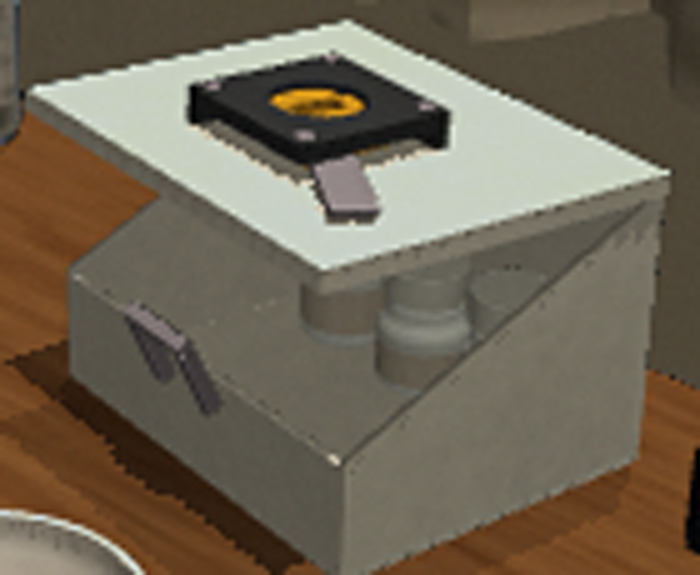

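View pics/c.png

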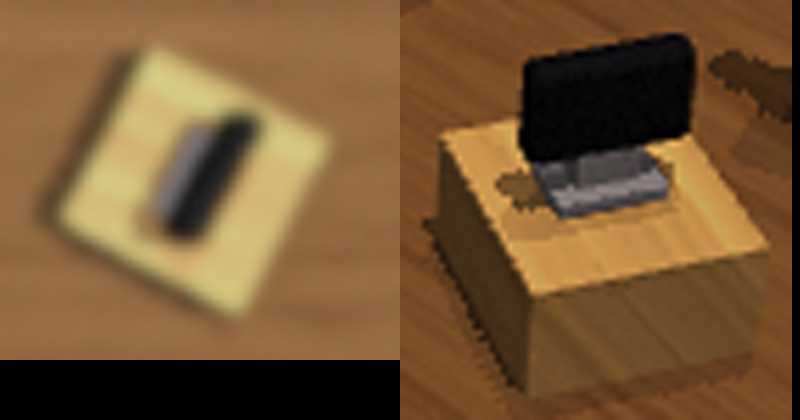

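```bash
cat > h.py <<'E'
import numpy as np
from workcell import *
from scipy.optimize import least_squares
from scipy.spatial.transform import Rotation as R
M={c:camera_model(c) for c in("scene","top")}
def proj(c,X):
    m=M[c];p=np.atleast_2d(X)@m["R"].T+m["t"];p=p@m["intrinsics"].T;return p[:,:2]/p[:,2:]
def Rz(a):return R.from_euler('z',a).as_matrix()
def lidp(q,r,y,h):  # q=x,y,yaw,theta ; mm
    a=.42-q[3];p=np.array([80-r*np.cos(a)-h*np.sin(a),y,126.5-r*np.sin(a)+h*np.cos(a)])/1000
    return Rz(q[2])@p+[q[0],q[1],0]
def boxp(q,p):return Rz(q[2])@(np.array(p)/1000)+[q[0],q[1],0]
E
cat > fit.py <<'E'
from h import *
A=lambda u,v:(285-.5+(u+.5)/6,160-.5+(v+.5)/6)
B=lambda u,v:(300-.5+(u+.5)/5,185-.5+(v+.5)/5)
C=lambda u,v:(398-.5+(u+.5)/8,245-.5+(v+.5)/8)
D=lambda u,v:(370-.5+(u-400+.5)/5.6,308-.5+(v+.5)/5.6)
L=[]
for r,y,a,b in[(177,103,(58,425),(28,92)),(177,-103,(530,500),(320,270)),(0,-103,(590,105),(668,172)),(0,103,(122,55),(345,20))]:
    L+=[("top",A(*a),(r,y,10)),("scene",B(*b),(r,y,10))]
for r,y,a,b in[(138,38,(225,358),(190,85)),(138,-38,(395,383),(312,152)),(62,-38,(420,212),(450,112)),(62,38,(250,185),(330,52))]:
    L+=[("top",A(*a),(r,y,26)),("scene",B(*b),(r,y,26))]
BX=[(B(338,462),(-80,-100,55)),(B(70,270),(-80,100,55)),(B(638,458),(80,-100,0))]
def f(q,s=False):
    e=[proj(c,lidp(q,*g))[0]-p for c,p,g in L]+[proj("scene",boxp(q,g))[0]-p for p,g in BX]
    return np.array(e) if s else np.ravel(e)
o=least_squares(f,[.6,-.06,-.15,.4],loss="soft_l1");q=o.x;print("box",q);print(np.round(f(q,1),1).tolist())
print("mouth",lidp(q,100,0,26),"shut",lidp([*q[:3],0],100,0,26))
K=[("top",C(150,45),(35,35)),("top",C(330,140),(35,-35)),("top",C(240,318),(-35,-35)),("top",C(60,215),(-35,35)),
("scene",D(440,135),(-35,35)),("scene",D(530,295),(-35,-35)),("scene",D(768,245),(35,-35))]
g=lambda k,s=False:(np.array if s else np.ravel)([proj(c,boxp(k,(*p,38)))[0]-u for c,u,p in K])
k=least_squares(g,[.437,-.29,-.49]).x;print("rest",k);print(np.round(g(k,1),1).tolist())
H=[("top",C(245,115),(25,0,86)),("top",C(180,235),(-25,0,86)),("scene",D(523,62),(-25,6,86)),("scene",D(692,38),(25,-6,86)),("scene",D(525,160),(-25,-6,54)),("scene",D(690,138),(25,-6,54))]
print("key err",[np.round(proj(c,boxp(k,p))[0]-u,1).tolist() for c,u,p in H])
E
python3 fit.py
```

```text
box [ 0.6154238  -0.06039422 -0.1588564   0.46412437]
[[0.6, -0.1], [-1.2, -0.3], [-0.4, -0.1], [0.5, 0.5], [-0.4, 0.3], [1.0, -0.4], [1.0, -3.4], [0.2, -0.2], [-0.4, -0.5], [-0.9, 0.3], [0.1, 0.0], [-2.5, -0.7], [0.5, 0.1], [-0.2, -0.4], [0.1, 0.0], [0.2, 0.2], [1.6, 0.9], [-1.2, -0.3], [-0.3, 0.2]]
mouth [ 0.59690415 -0.05742726  0.1568857 ] shut [ 0.59378902 -0.05692819  0.10946427]
rest [ 0.44312395 -0.29429971 -0.49179815]
[[0.3, -0.1], [-0.0, -0.2], [-0.3, -0.4], [-0.0, 0.6], [-0.2, -0.4], [0.2, -0.0], [0.1, 0.3]]
key err [[1.2, -0.4], [0.8, 0.8], [-1.2, -1.4], [1.9, 2.0], [0.4, 2.3], [0.6, 0.6]]
```

```bash
cat >> h.py <<'E'
import json,os
BOX=[0.6154,-0.0604,-0.1589,0.464]; REST=[0.4431,-0.2943,-0.4918]
def down(psi):  # tool down, tool y = key y of a key with yaw psi
    return Rz(psi)@np.diag([-1,1,-1.])
def cmd():
    if os.path.exists("cmd.json"):
        d=json.load(open("cmd.json"));return np.array(d[0]),np.array(d[1])
    s=read_state();return s["position"],R.from_quat(s["tool_rot"]).as_matrix()
def plan(targets):  # [(pos,Rm)] -> rows, remembers the last as commanded
    p,Q=cmd()
    for P,T in targets:
        d=np.round(Q.T@(np.array(P)-p)*100,2);w=np.round(R.from_matrix(Q.T@T).as_rotvec(degrees=True),1)
        print((d+0.).tolist(),(w+0.).tolist())
    json.dump([(p+Q@d/100).tolist(),(Q@R.from_rotvec(w,degrees=True).as_matrix()).tolist()],open("cmd.json","w"))
E
python3 - <<'E'
from h import *
F=[lidp([*BOX[:3],t],155,70,10) for t in(.464,.3,.15,0)];print(np.round(F,4).tolist())
D=down(-.4918);p0=cmd()[0]
up=F[0]+[0,0,.022+.02]
plan([(p0+(up-p0)*f,D) for f in(.1,.22,.34,.46,.58,.7,.82,.92)])
plan([(up,D)]*3+[(F[0]+[0,0,.03],D)]*5)
E
```

```text
[[0.553, 0.0205, 0.1433], [0.5523, 0.0206, 0.1179], [0.5553, 0.0201, 0.0948], [0.5617, 0.0191, 0.0724]]
[-4.95, -3.78, 0.68] [0.0, 0.0, 3.8]
[-10.89, -8.31, 1.5] [0.0, 0.0, 3.8]
[-16.84, -12.85, 2.31] [0.0, 0.0, 3.8]
[-22.78, -17.39, 3.13] [0.0, 0.0, 3.8]
[-28.72, -21.92, 3.94] [0.0, 0.0, 3.8]
[-34.66, -26.46, 4.76] [0.0, 0.0, 3.8]
[-40.61, -30.99, 5.57] [0.0, 0.0, 3.8]
[-45.56, -34.77, 6.25] [0.0, 0.0, 3.8]
[-4.15, -2.76, 0.55] [0.0, 0.0, 0.0]
[-4.15, -2.76, 0.55] [0.0, 0.0, 0.0]
[-4.15, -2.76, 0.55] [0.0, 0.0, 0.0]
[-4.15, -2.76, 1.75] [0.0, 0.0, 0.0]
[-4.15, -2.76, 1.75] [0.0, 0.0, 0.0]
[-4.15, -2.76, 1.75] [0.0, 0.0, 0.0]
[-4.15, -2.76, 1.75] [0.0, 0.0, 0.0]
[-4.15, -2.76, 1.75] [0.0, 0.0, 0.0]
```

The rows are not in the units I measure in: shifts go in shares of 80 cm and turns go in shares of 90 degrees. I convert before sending: -45.56 cm / 80 = -0.5695, -40.61 cm / 80 = -0.5076, 3.8 degrees / 90 = 0.0422.

>>> move_arm:
  deltas:
    - [1,[-0.0619,-0.0473,0.0085],[0,0,0.0422]]
    - [1,[-0.1361,-0.1039,0.0188],[0,0,0.0422]]
    - [1,[-0.2105,-0.1606,0.0289],[0,0,0.0422]]
    - [1,[-0.2848,-0.2174,0.0391],[0,0,0.0422]]
    - [1,[-0.359,-0.274,0.0493],[0,0,0.0422]]
    - [1,[-0.4333,-0.3308,0.0595],[0,0,0.0422]]
    - [1,[-0.5076,-0.3874,0.0696],[0,0,0.0422]]
    - [1,[-0.5695,-0.4346,0.0781],[0,0,0.0422]]
  newtons: 80

```text
t: 1.9
position: [0.4942, 0.1296, 0.1993]
tool_rot: [0.243, 0.97, 0.0, 0.0]
ft_force: [-0.4, 0.8, -0.8]
finger_gap: -0.003
grasp_force: 0.0
```

>>> move_arm:
  deltas:
    - [1,[-0.0519,-0.0345,0.0069],[0,0,0]]
    - [1,[-0.0519,-0.0345,0.0069],[0,0,0]]
    - [1,[-0.0519,-0.0345,0.0069],[0,0,0]]
    - [1,[-0.0519,-0.0345,0.0219],[0,0,0]]
    - [1,[-0.0519,-0.0345,0.0219],[0,0,0]]
    - [1,[-0.0519,-0.0345,0.0219],[0,0,0]]
    - [1,[-0.0519,-0.0345,0.0219],[0,0,0]]
    - [1,[-0.0519,-0.0345,0.0219],[0,0,0]]

```text
t: 2.9
position: [0.517, 0.0875, 0.1818]
tool_rot: [0.244, 0.97, 0.0, 0.0]
ft_force: [0.7, 0.3, 0.2]
finger_gap: 0.001
grasp_force: 0.0
```

```bash
rm cmd.json
python3 - <<'E'
from h import *
D=down(-.4918)
F=lambda t,g:lidp([*BOX[:3],t],155,70,10)+[0,0,.022+g]
p=cmd()[0];u=F(.464,.01)
plan([(p+(u-p)*f,D) for f in(.4,.8,1,1,1)]+[(F(.46,.0),D),(F(.4,0),D),(F(.34,0),D)])
plan([(F(t,0),D) for t in(.27,.2,.13,.06,.03,.01,.0,.0)])
E
```

```text
[-2.53, -1.68, 0.26] [0.0, 0.0, 0.0]
[-5.07, -3.37, 0.52] [0.0, 0.0, 0.0]
[-6.34, -4.21, 0.65] [0.0, 0.0, 0.0]
[-6.34, -4.21, 0.65] [0.0, 0.0, 0.0]
[-6.34, -4.21, 0.65] [0.0, 0.0, 0.0]
[-6.33, -4.21, 1.71] [0.0, 0.0, 0.0]
[-6.26, -4.24, 2.64] [0.0, 0.0, 0.0]
[-6.25, -4.24, 3.57] [0.0, 0.0, 0.0]
[-0.05, 0.02, 1.09] [0.0, 0.0, 0.0]
[-0.18, 0.06, 2.17] [0.0, 0.0, 0.0]
[-0.37, 0.13, 3.23] [0.0, 0.0, 0.0]
[-0.64, 0.22, 4.28] [0.0, 0.0, 0.0]
[-0.77, 0.26, 4.73] [0.0, 0.0, 0.0]
[-0.87, 0.3, 5.02] [0.0, 0.0, 0.0]
[-0.92, 0.32, 5.17] [0.0, 0.0, 0.0]
[-0.92, 0.32, 5.17] [0.0, 0.0, 0.0]
```

Converted, -6.34 cm / 80 = -0.0793, -6.33 cm / 80 = -0.0791.

>>> move_arm:
  deltas:
    - [1,[-0.0316,-0.021,0.0033],[0,0,0]]
    - [1,[-0.0634,-0.0421,0.0065],[0,0,0]]
    - [1,[-0.0793,-0.0526,0.0081],[0,0,0]]
    - [1,[-0.0793,-0.0526,0.0081],[0,0,0]]
    - [1,[-0.0793,-0.0526,0.0081],[0,0,0]]
    - [1,[-0.0791,-0.0526,0.0214],[0,0,0]]
    - [1,[-0.0783,-0.053,0.033],[0,0,0]]
    - [1,[-0.0781,-0.053,0.0446],[0,0,0]]

```text
t: 3.9
position: [0.5518, 0.0212, 0.1451]
tool_rot: [0.243, 0.97, 0.0, -0.0]
ft_force: [0.8, 0.7, 1.8]
finger_gap: 0.001
grasp_force: 0.8
```

Converted, 5.17 cm / 80 = 0.0646, 5.02 cm / 80 = 0.0628.

>>> move_arm:
  deltas:
    - [1,[-0.0006,0.0003,0.0136],[0,0,0]]
    - [1,[-0.0023,0.0008,0.0271],[0,0,0]]
    - [1,[-0.0046,0.0016,0.0404],[0,0,0]]
    - [1,[-0.008,0.0028,0.0535],[0,0,0]]
    - [1,[-0.0096,0.0033,0.0591],[0,0,0]]
    - [1,[-0.0109,0.0038,0.0628],[0,0,0]]
    - [1,[-0.0115,0.004,0.0646],[0,0,0]]
    - [1,[-0.0115,0.004,0.0646],[0,0,0]]

```text
t: 4.9
position: [0.5607, 0.0191, 0.0964]
tool_rot: [0.244, 0.97, 0.0, -0.001]
ft_force: [-16.2, 1.3, 28.0]
finger_gap: 0.003
grasp_force: 16.1
```

Run:
```python
from h import *
D=down(-.4918);p=cmd()[0];print(p)
k=np.array([REST[0],REST[1],.15]);a=p+[-.02,0,.1];
plan([(p+[-.005,0,.05],D),(a,D)]+[(a+(k-a)*f,D) for f in(.15,.3,.45,.6,.75,.9)])
```

```text
[0.56174035 0.01912823 0.09439151]
[0.44, -0.23, -5.0] [0.0, 0.0, 0.0]
[1.76, -0.94, -10.0] [0.0, 0.0, 0.0]
[0.84, -5.79, -9.34] [0.0, 0.0, 0.0]
[-0.07, -10.63, -8.67] [0.0, 0.0, 0.0]
[-0.99, -15.47, -8.01] [0.0, 0.0, 0.0]
[-1.9, -20.31, -7.34] [0.0, 0.0, 0.0]
[-2.82, -25.16, -6.68] [0.0, 0.0, 0.0]
[-3.74, -30.0, -6.01] [0.0, 0.0, 0.0]
```

Converted, -30 cm / 80 = -0.375, -25.16 cm / 80 = -0.3145.

>>> move_arm:
  deltas:
    - [1,[0.0055,-0.0029,-0.0625],[0,0,0]]
    - [1,[0.022,-0.0118,-0.125],[0,0,0]]
    - [0,[0.0105,-0.0724,-0.1168],[0,0,0]]
    - [0,[-0.0009,-0.1329,-0.1084],[0,0,0]]
    - [0,[-0.0124,-0.1934,-0.1001],[0,0,0]]
    - [0,[-0.0238,-0.2539,-0.0918],[0,0,0]]
    - [0,[-0.0353,-0.3145,-0.0835],[0,0,0]]
    - [0,[-0.0468,-0.375,-0.0751],[0,0,0]]

```text
t: 5.9
position: [0.4521, -0.2648, 0.1542]
tool_rot: [0.244, 0.97, -0.0, 0.0]
ft_force: [0.4, -0.5, -0.2]
finger_gap: 0.497
grasp_force: 0.0
```

```bash
rm cmd.json
python3 - <<'E'
from h import *
import cv2
D=down(-.4918);p=cmd()[0];print(p,read_state()["finger_gap"])
k=np.array([REST[0],REST[1],.13]);
plan([(k,D)]*8)
t=camera("top");s=camera("scene");cv2.imwrite("pics/t1.png",t);cv2.imwrite("pics/s1.png",s)
a=cv2.resize(t[160:260,285:395],None,fx=4,fy=4,interpolation=cv2.INTER_CUBIC)
b=cv2.resize(s[205:290,300:440],None,fx=5,fy=5,interpolation=cv2.INTER_CUBIC)
b=cv2.resize(s[200:310,300:420],None,fx=3,fy=3,interpolation=cv2.INTER_CUBIC)
o=np.zeros((400,800,3),np.uint8);o[:400,:440]=a;o[:330,440:800]=b;cv2.imwrite("pics/d.png",o)
E
```

```text
[ 0.45206551 -0.2647713   0.15418413] 0.4971814529675604
[-0.6, -3.03, 2.42] [0.0, 0.0, 0.0]
[-0.6, -3.03, 2.42] [0.0, 0.0, 0.0]
[-0.6, -3.03, 2.42] [0.0, 0.0, 0.0]
[-0.6, -3.03, 2.42] [0.0, 0.0, 0.0]
[-0.6, -3.03, 2.42] [0.0, 0.0, 0.0]
[-0.6, -3.03, 2.42] [0.0, 0.0, 0.0]
[-0.6, -3.03, 2.42] [0.0, 0.0, 0.0]
[-0.6, -3.03, 2.42] [0.0, 0.0, 0.0]
```

View pics/d.png

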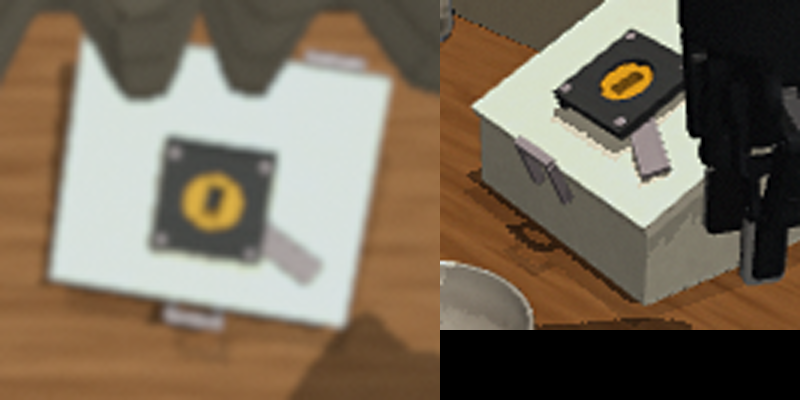

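Converted, 7.92 cm / 80 = 0.099, -3.03 cm / 80 = -0.0379.

>>> move_arm:
  deltas:
    - [0,[-0.0075,-0.0379,0.0303],[0,0,0]]
    - [0,[-0.0075,-0.0379,0.0303],[0,0,0]]
    - [0,[-0.0075,-0.0379,0.0613],[0,0,0]]
    - [0,[-0.0075,-0.0379,0.099],[0,0,0]]
    - [0,[-0.0075,-0.0379,0.099],[0,0,0]]
    - [0.5,[-0.0075,-0.0379,0.099],[0,0,0]]
    - [1,[-0.0075,-0.0379,0.099],[0,0,0]]
    - [1,[-0.0075,-0.0379,0.099],[0,0,0]]
  newtons: 50

```text
t: 7.0
position: [0.4447, -0.293, 0.0766]
tool_rot: [0.244, 0.97, -0.0, 0.001]
ft_force: [-0.4, 1.4, 6.2]
finger_gap: 0.13
grasp_force: 51.7
```

```bash
rm cmd.json
python3 - <<'E'
from h import *
import cv2
from scipy.optimize import minimize
# refine box pose on the shut-lid pictures: mouth centre (yellow blob) in both views, slot direction in the top view
q=[*BOX[:3],0]
for n in("t1","s1"):
    c={"t":"top","s":"scene"}[n[0]];im=cv2.imread(f"pics/{n}.png");u=proj(c,lidp(q,100,0,22))[0]
    h=cv2.cvtColor(im,cv2.COLOR_BGR2HSV);m=((h[...,0]>15)&(h[...,0]<35)&(h[...,1]>120)&(h[...,2]>110)).astype(np.uint8)
    x0,y0=np.int32(u)-18;w=np.zeros_like(m);w[y0:y0+36,x0:x0+36]=m[y0:y0+36,x0:x0+36]
    P=cv2.findNonZero(w);hull=cv2.convexHull(P);el=cv2.fitEllipse(hull);print(c,u,len(P),el)
    f=np.zeros_like(m);cv2.fillPoly(f,[hull],1);hole=cv2.erode(f,np.ones((3,3)))&(1-w)
    # darkness-weighted slot moments
    ys,xs=np.nonzero(cv2.erode(f,np.ones((3,3))));wt=np.clip(170-im[ys,xs].max(1).astype(float),0,None)
    # map pixels to core plane
    def plane(px):
        from scipy.optimize import fsolve
        return fsolve(lambda a:proj(c,lidp(q,100-a[0],a[1],22))[0]-px,[0,0])
    XY=np.array([plane((x,y)) for x,y in zip(xs,ys)]);mu=np.average(XY,axis=0,weights=wt);C=np.cov(XY.T,aweights=wt)
    e,v=np.linalg.eigh(C);d=v[:,1]*np.sign(v[0,1]);print(" yellow centre(lid xy mm)",XY.mean(0),plane(el[0]),"slot centre",mu,"sd",np.sqrt(e),"angle",np.arctan2(d[1],d[0]))
E
```

```text
top [337.87700825 209.96800277] 164 ((337.8421325683594, 210.03744506835938), (14.333516120910645, 14.906797409057617), 91.73658752441406)
 yellow centre(lid xy mm) [-0.22386784 -0.14629087] [-0.20864753  0.06315805] slot centre [ 1.64098075 -0.16754653] sd [2.78538243 5.06369193] angle -0.11400759542268213
scene [361.67185872 227.01349612] 137 ((361.651123046875, 226.80174255371094), (10.79161548614502, 17.87538719177246), 68.73888397216797)
 yellow centre(lid xy mm) [0.56978322 0.59445145] [0.40726591 0.55102625] slot centre [ 0.65066856 -0.59201784] sd [3.08189296 6.77467902] angle -0.1911411711505096
```

Converted, -14 cm / 80 = -0.175, -12 cm / 80 = -0.15.

>>> move_arm:
  deltas:
    - [1,[0,0,-0.0063],[0,0,0]]
    - [1,[0,0,-0.0188],[0,0,0]]
    - [1,[0,0,-0.0375],[0,0,0]]
    - [1,[0,0,-0.0625],[0,0,0]]
    - [1,[0,0,-0.1],[0,0,0]]
    - [1,[0,0,-0.15],[0,0,0]]
    - [1,[0,0,-0.175],[0,0,0]]
    - [1,[0,0,-0.175],[0,0,0]]
  newtons: 80

```text
t: 8.0
position: [0.4444, -0.2932, 0.2173]
tool_rot: [0.244, 0.97, -0.0, 0.002]
ft_force: [0.1, 0.1, -0.5]
finger_gap: 0.13
grasp_force: 77.8
```

Run:
```python
from h import *
import cv2
s=read_state();p=s["position"];Q=R.from_quat(s["tool_rot"]).as_matrix();print(p,s["finger_gap"],s["ft_force"],s["qpos"].round(2))
im=camera("scene");cv2.imwrite("pics/s2.png",im);u=proj("scene",p+[0,0,-.04])[0];x0,y0=np.int32(u)-[35,35];print(x0,y0)
c=cv2.resize(im[y0:y0+70,x0:x0+70],None,fx=8,fy=8,interpolation=cv2.INTER_CUBIC);o=c.copy()
def kp(x,y,z): return p+Q@np.array([-x,y,70.6-z])/1000   # key x=-tool x
def dr(a,b):
    w=[(proj("scene",kp(*g))[0]-[x0,y0]+.5)*8-.5 for g in(a,b)];cv2.line(o,*[tuple(int(v) for v in e) for e in w],(0,255,0),1)
for sx in(-1,1):
  for sy in(-1,1):
    dr((sx*10,sy*5,4),(sx*10,sy*5,32));dr((sx*17,sy*10,32),(sx*17,sy*10,38))
for z,a,b in((32,17,10),(38,17,10),(4,10,5)):
  for k in(-1,1): dr((-a,k*b,z),(a,k*b,z));dr((k*a,-b,z),(k*a,b,z))
dr((0,0,0),(0,0,4))
w=np.hstack([c,o]);w=cv2.resize(w,(800,400));cv2.imwrite("pics/e.png",w)
```

```text
[ 0.44444327 -0.29323731  0.21730882] 0.12965726621836016 [ 0.08688141  0.077512   -0.53924925] [-0.02  0.23  0.64  1.71 -0.14  1.25  1.73]
376 230
```

View pics/e.png

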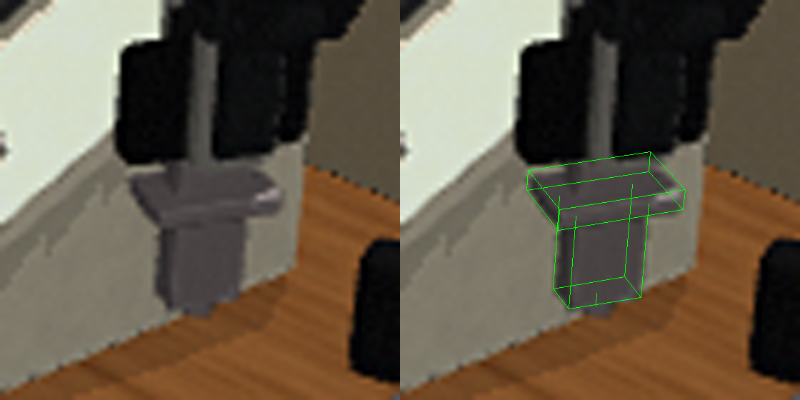

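```bash
cat >> h.py <<'E'
q0=[*BOX[:3],0]
RL=Rz(BOX[2])@R.from_euler('y',-.42).as_matrix()
def lock(h,phi,dx=0,dy=0): # tip h mm above the mouth, key angle phi, offsets in lid x,y mm
    tip=lidp(q0,100-dx,dy,26+h)
    return tip+RL[:,2]*.0706, RL@Rz(phi)@np.diag([-1,1,-1.])
def where():
    s=read_state();Q=R.from_quat(s["tool_rot"]).as_matrix();t=s["position"]+Q[:,2]*.0706
    l=RL.T@(t-lidp(q0,100,0,26))*1000;A=RL.T@Q@np.diag([-1,1,-1.])
    print("t",round(s["t"],2),"tip lid mm",l.round(2),"rot(x,y,z)deg",R.from_matrix(A).as_rotvec(degrees=True).round(2),"F lid",(RL.T@s["ft_force"]).round(1),"gap",round(s["finger_gap"],3),"q",s["qpos"].round(2));return l
E
rm -f cmd.json
python3 - <<'E'
from h import *
from scipy.spatial.transform import Slerp
p,Q=cmd();P,T=lock(25,-.15);S=Slerp([0,1],R.from_matrix([Q,T]))
plan([(p+(P-p)*f+[0,0,.02*np.sin(np.pi*f)],S(f).as_matrix()) for f in(.12,.28,.44,.6,.76,.9,1,1)])
E
```

```text
[0.19, 3.19, -0.51] [-0.7, -2.8, -1.2]
[0.45, 7.44, -1.01] [-1.6, -6.5, -2.9]
[0.71, 11.7, -1.13] [-2.5, -10.3, -4.6]
[0.97, 15.95, -0.76] [-3.5, -14.0, -6.2]
[1.23, 20.21, 0.08] [-4.4, -17.7, -7.9]
[1.46, 23.93, 1.1] [-5.2, -21.0, -9.3]
[1.62, 26.59, 1.91] [-5.8, -23.3, -10.3]
[1.62, 26.59, 1.91] [-5.8, -23.3, -10.3]
```

Converted, 26.59 cm / 80 = 0.3324, 23.93 cm / 80 = 0.2991, -23.3 degrees / 90 = -0.2589.

>>> move_arm:
  deltas:
    - [1,[0.0024,0.0399,-0.0064],[-0.0078,-0.0311,-0.0133]]
    - [1,[0.0056,0.093,-0.0126],[-0.0178,-0.0722,-0.0322]]
    - [1,[0.0089,0.1463,-0.0141],[-0.0278,-0.1144,-0.0511]]
    - [1,[0.0121,0.1994,-0.0095],[-0.0389,-0.1556,-0.0689]]
    - [1,[0.0154,0.2526,0.001],[-0.0489,-0.1967,-0.0878]]
    - [1,[0.0183,0.2991,0.0138],[-0.0578,-0.2333,-0.1033]]
    - [1,[0.0203,0.3324,0.0239],[-0.0644,-0.2589,-0.1144]]
    - [1,[0.0203,0.3324,0.0239],[-0.0644,-0.2589,-0.1144]]

```text
t: 9.05
position: [0.5537, -0.0481, 0.1933]
tool_rot: [0.149, 0.967, -0.001, 0.206]
ft_force: [0.1, -0.5, -1.5]
finger_gap: 0.127
grasp_force: 78.1
```

```bash
rm -f cmd.json
python3 - <<'E'
from h import *
where()
plan([lock(25,-.15)]*4+[lock(8,-.15)]*4)
E
```

```text
t 9.05 tip lid mm [-3.67  2.52 22.64] rot(x,y,z)deg [ 0.06  0.34 -8.39] F lid [-0.5 -0.5 -1.5] gap 0.127 q [-0.38 -0.    0.37  2.03  0.1   0.7   1.19]
[-0.36, -0.19, -0.24] [0.0, -0.3, 0.2]
[-0.36, -0.19, -0.24] [0.0, -0.3, 0.2]
[-0.36, -0.19, -0.24] [0.0, -0.3, 0.2]
[-0.36, -0.19, -0.24] [0.0, -0.3, 0.2]
[-0.37, -0.19, 1.46] [0.0, -0.3, 0.2]
[-0.37, -0.19, 1.46] [0.0, -0.3, 0.2]
[-0.37, -0.19, 1.46] [0.0, -0.3, 0.2]
[-0.37, -0.19, 1.46] [0.0, -0.3, 0.2]
```

Converted, 1.46 cm / 80 = 0.0183, -0.37 cm / 80 = -0.0046, -0.3 degrees / 90 = -0.0033.

>>> move_arm:
  deltas:
    - [1,[-0.0045,-0.0024,-0.003],[0,-0.0033,0.0022]]
    - [1,[-0.0045,-0.0024,-0.003],[0,-0.0033,0.0022]]
    - [1,[-0.0045,-0.0024,-0.003],[0,-0.0033,0.0022]]
    - [1,[-0.0045,-0.0024,-0.003],[0,-0.0033,0.0022]]
    - [1,[-0.0046,-0.0024,0.0183],[0,-0.0033,0.0022]]
    - [1,[-0.0046,-0.0024,0.0183],[0,-0.0033,0.0022]]
    - [1,[-0.0046,-0.0024,0.0183],[0,-0.0033,0.0022]]
    - [1,[-0.0046,-0.0024,0.0183],[0,-0.0033,0.0022]]

```text
t: 10.05
position: [0.5638, -0.0544, 0.1846]
tool_rot: [0.153, 0.966, -0.0, 0.211]
ft_force: [-0.5, 0.1, -1.0]
finger_gap: 0.125
grasp_force: 78.1
```

Run:
```python
from h import *
import cv2
where()
s=read_state();p=s["position"];Q=R.from_quat(s["tool_rot"]).as_matrix()
im=camera("scene");cv2.imwrite("pics/s3.png",im);u=proj("scene",lidp(q0,100,0,40))[0];x0,y0=np.int32(u)-[40,40]
c=cv2.resize(im[y0:y0+80,x0:x0+80],None,fx=10,fy=10,interpolation=cv2.INTER_CUBIC);o=c.copy()
def kp(x,y,z): return p+Q@np.array([-x,y,70.6-z])/1000
def dr(A,B):
    w=[(proj("scene",g)[0]-[x0,y0]+.5)*10-.5 for g in(A,B)];cv2.line(o,*[tuple(int(v) for v in e) for e in w],(0,255,0),1)
for sx in(-1,1):
  for sy in(-1,1): dr(kp(sx*10,sy*5,4),kp(sx*10,sy*5,32));dr(kp(sx*17,sy*10,32),kp(sx*17,sy*10,38))
for z,a,b in((32,17,10),(38,17,10),(4,10,5)):
  for k in(-1,1): dr(kp(-a,k*b,z),kp(a,k*b,z));dr(kp(k*a,-b,z),kp(k*a,b,z))
C=[lidp(q0,100+20*np.cos(a),20*np.sin(a),26) for a in np.arange(0,6.4,.3)]
for a,b in zip(C,C[1:]):dr(a,b)
K=[lidp(q0,100+38*a,38*b,26) for a,b in((1,1),(1,-1),(-1,-1),(-1,1),(1,1))]
for a,b in zip(K,K[1:]):dr(a,b)
cv2.imwrite("pics/f.png",cv2.resize(np.hstack([c,o]),(800,400)))
```

```text
t 10.05 tip lid mm [ 3.56 -2.22 10.21] rot(x,y,z)deg [ 0.03 -0.24 -8.85] F lid [-0.9  0.  -0.7] gap 0.125 q [-0.37  0.03  0.38  2.03  0.08  0.67  1.21]
```

View pics/f.png

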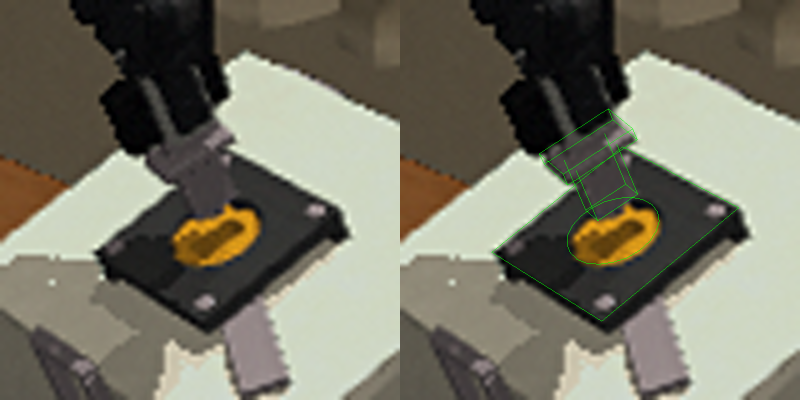

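```bash
rm -f cmd.json
python3 - <<'E'
from h import *
where()
plan([lock(8,-.15)]*3+[lock(2,-.15),lock(-2,-.15),lock(-4.5,-.15),lock(-7,-.15),lock(-7,-.15)])
E
```

```text
t 10.1 tip lid mm [ 3.55 -2.22 10.18] rot(x,y,z)deg [ 0.03 -0.25 -8.85] F lid [-0.4 -0.7 -0.2] gap 0.127 q [-0.37  0.03  0.38  2.03  0.08  0.67  1.21]
[0.36, 0.17, 0.22] [0.1, 0.2, -0.3]
[0.36, 0.17, 0.22] [0.1, 0.2, -0.3]
[0.36, 0.17, 0.22] [0.1, 0.2, -0.3]
[0.36, 0.17, 0.82] [0.1, 0.2, -0.3]
[0.36, 0.17, 1.22] [0.1, 0.2, -0.3]
[0.36, 0.17, 1.47] [0.1, 0.2, -0.3]
[0.36, 0.17, 1.72] [0.1, 0.2, -0.3]
[0.36, 0.17, 1.72] [0.1, 0.2, -0.3]
```

Converted, 1.72 cm / 80 = 0.0215, 1.47 cm / 80 = 0.0184, -0.3 degrees / 90 = -0.0033.

>>> move_arm:
  deltas:
    - [1,[0.0045,0.0021,0.0028],[0.0011,0.0022,-0.0033]]
    - [1,[0.0045,0.0021,0.0028],[0.0011,0.0022,-0.0033]]
    - [1,[0.0045,0.0021,0.0028],[0.0011,0.0022,-0.0033]]
    - [1,[0.0045,0.0021,0.0103],[0.0011,0.0022,-0.0033]]
    - [1,[0.0045,0.0021,0.0153],[0.0011,0.0022,-0.0033]]
    - [1,[0.0045,0.0021,0.0184],[0.0011,0.0022,-0.0033]]
    - [1,[0.0045,0.0021,0.0215],[0.0011,0.0022,-0.0033]]
    - [1,[0.0045,0.0021,0.0215],[0.0011,0.0022,-0.0033]]

```text
t: 11.1
position: [0.568, -0.0529, 0.1667]
tool_rot: [0.15, 0.966, -0.002, 0.208]
ft_force: [0.9, 0.5, -0.3]
finger_gap: 0.124
grasp_force: 78.1
```

```bash
python3 -c "
from h import *
where()"
```

```text
t 11.1 tip lid mm [-0.48 -0.19 -7.7 ] rot(x,y,z)deg [-0.08  0.02 -8.54] F lid [ 0.6  0.6 -0.6] gap 0.124 q [-0.37  0.06  0.38  2.04  0.07  0.63  1.23]
```

```bash
python3 -c "
from h import *
plan([lock(h,-.15) for h in(-7.5,-8,-8.5,-9,-9,-9,-9,-9)])"
```

```text
[0.0, 0.0, 0.05] [0.0, 0.0, 0.0]
[0.0, 0.0, 0.1] [0.0, 0.0, 0.0]
[0.0, 0.0, 0.15] [0.0, 0.0, 0.0]
[0.0, 0.0, 0.2] [0.0, 0.0, 0.0]
[0.0, 0.0, 0.2] [0.0, 0.0, 0.0]
[0.0, 0.0, 0.2] [0.0, 0.0, 0.0]
[0.0, 0.0, 0.2] [0.0, 0.0, 0.0]
[0.0, 0.0, 0.2] [0.0, 0.0, 0.0]
```

Converted, 0.2 cm / 80 = 0.0025, 0.15 cm / 80 = 0.0019.

>>> move_arm:
  deltas:
    - [1,[0,0,0.0006],[0,0,0]]
    - [1,[0,0,0.0013],[0,0,0]]
    - [1,[0,0,0.0019],[0,0,0]]
    - [1,[0,0,0.0025],[0,0,0]]
    - [1,[0,0,0.0025],[0,0,0]]
    - [1,[0,0,0.0025],[0,0,0]]
    - [1,[0,0,0.0025],[0,0,0]]
    - [1,[0,0,0.0025],[0,0,0]]

```text
t: 12.1
position: [0.5689, -0.0529, 0.1652]
tool_rot: [0.15, 0.966, -0.002, 0.208]
ft_force: [0.4, 1.8, -1.8]
finger_gap: 0.126
grasp_force: 78.0
```

```bash
python3 -c "
from h import *
where()"
```

```text
t 12.1 tip lid mm [-0.26  0.02 -9.46] rot(x,y,z)deg [-0.06 -0.01 -8.54] F lid [-0.6  1.9 -1.7] gap 0.126 q [-0.37  0.07  0.38  2.04  0.06  0.63  1.23]
```

Converted, 0.2 cm / 80 = 0.0025, 0.15 cm / 80 = 0.0019.

>>> move_arm:
  deltas:
    - [1,[0,0,0.0006],[0,0,0]]
    - [1,[0,0,0.0013],[0,0,0]]
    - [1,[0,0,0.0019],[0,0,0]]
    - [1,[0,0,0.0025],[0,0,0]]
    - [1,[0,0,0.0025],[0,0,0]]
    - [1,[0,0,0.0025],[0,0,0]]
    - [1,[0,0,0.0025],[0,0,0]]
    - [1,[0,0,0.0025],[0,0,0]]

```text
t: 13.1
position: [0.5697, -0.053, 0.1633]
tool_rot: [0.15, 0.966, -0.002, 0.208]
ft_force: [1.0, 1.8, -0.8]
finger_gap: 0.124
grasp_force: 78.0
```

```bash
python3 -c "
from h import *
where()"
```

```text
t 13.1 tip lid mm [ -0.33  -0.   -11.51] rot(x,y,z)deg [-0.06  0.   -8.54] F lid [ 0.3  2.  -1.1] gap 0.124 q [-0.37  0.07  0.38  2.04  0.06  0.62  1.23]
```

Converted, 0.4 cm / 80 = 0.005, 0.15 cm / 80 = 0.0019.

>>> move_arm:
  deltas:
    - [1,[0,0,0.0013],[0,0,0]]
    - [1,[0,0,0.0019],[0,0,0]]
    - [1,[0,0,0.0025],[0,0,0]]
    - [1,[0,0,0.0031],[0,0,0]]
    - [1,[0,0,0.0038],[0,0,0]]
    - [1,[0,0,0.0044],[0,0,0]]
    - [1,[0,0,0.005],[0,0,0]]
    - [1,[0,0,0.005],[0,0,0]]

```text
t: 14.1
position: [0.5713, -0.0533, 0.1596]
tool_rot: [0.15, 0.966, -0.002, 0.208]
ft_force: [0.9, 4.0, -0.9]
finger_gap: 0.126
grasp_force: 78.1
```

```bash
python3 -c "
from h import *
where()"
```

```text
t 14.1 tip lid mm [ -0.33  -0.07 -15.54] rot(x,y,z)deg [-0.07  0.   -8.54] F lid [-0.2  4.  -1. ] gap 0.126 q [-0.36  0.08  0.38  2.04  0.05  0.61  1.23]
```

Converted, 0.7 cm / 80 = 0.0088, 0.6 cm / 80 = 0.0075.

>>> move_arm:
  deltas:
    - [1,[0,0.0003,0.0013],[0,0,0]]
    - [1,[0,0.0003,0.0025],[0,0,0]]
    - [1,[0,0.0003,0.0038],[0,0,0]]
    - [1,[0,0.0003,0.005],[0,0,0]]
    - [1,[0,0.0003,0.0063],[0,0,0]]
    - [1,[0,0.0003,0.0075],[0,0,0]]
    - [1,[0,0.0003,0.0088],[0,0,0]]
    - [1,[0,0.0003,0.0088],[0,0,0]]

```text
t: 15.1
position: [0.5741, -0.0537, 0.1531]
tool_rot: [0.15, 0.966, -0.002, 0.208]
ft_force: [2.3, 2.1, -1.1]
finger_gap: 0.127
grasp_force: 78.2
```

```bash
python3 -c "
from h import *
where()"
```

```text
t 15.1 tip lid mm [-3.800e-01 -2.000e-02 -2.262e+01] rot(x,y,z)deg [-0.08  0.01 -8.55] F lid [ 1.3  2.5 -1.8] gap 0.127 q [-0.36  0.1   0.38  2.04  0.04  0.6   1.24]
```

Nearly seated; press to the floor until the axial force rises.

Converted, 0.2 cm / 80 = 0.0025, 0.19 cm / 80 = 0.0024.

>>> move_arm:
  deltas:
    - [1,[0,0,0.0006],[0,0,0]]
    - [1,[0,0,0.0013],[0,0,0]]
    - [1,[0,0,0.0016],[0,0,0]]
    - [1,[0,0,0.002],[0,0,0]]
    - [1,[0,0,0.0024],[0,0,0]]
    - [1,[0,0,0.0025],[0,0,0]]
    - [1,[0,0,0.0025],[0,0,0]]
    - [1,[0,0,0.0025],[0,0,0]]

```text
t: 16.1
position: [0.5749, -0.0538, 0.1518]
tool_rot: [0.15, 0.966, -0.001, 0.208]
ft_force: [-3.0, 2.3, 7.0]
finger_gap: 0.128
grasp_force: 79.4
```

```bash
python3 -c "
from h import *
where()"
```

```text
t 16.1 tip lid mm [ -0.18   0.05 -24.14] rot(x,y,z)deg [-0.06 -0.01 -8.56] F lid [-0.2  1.8  7.8] gap 0.128 q [-0.36  0.1   0.38  2.04  0.04  0.59  1.25]
```

Converted, 55 degrees / 90 = 0.6111.

>>> move_arm:
  deltas:
    - [1,[0,0,0],[0,0,0.0667]]
    - [1,[0,0,0],[0,0,0.1444]]
    - [1,[0,0,0],[0,0,0.2222]]
    - [1,[0,0,0],[0,0,0.3]]
    - [1,[0,0,0],[0,0,0.3778]]
    - [1,[0,0,0],[0,0,0.4556]]
    - [1,[0,0,0],[0,0,0.5333]]
    - [1,[0,0,0],[0,0,0.6111]]

```text
t: 17.1
position: [0.5753, -0.0535, 0.152]
tool_rot: [0.581, 0.787, 0.096, 0.186]
ft_force: [-1.6, 4.0, 4.8]
finger_gap: 0.127
grasp_force: 79.1
```

```bash
python3 -c "
from h import *
where();s=read_state();print(RL.T@s['wrist_torque'])"
```

```text
t 17.1 tip lid mm [  0.24   0.37 -24.11] rot(x,y,z)deg [-1.000e-02 -6.000e-02 -6.374e+01] F lid [-0.1  3.7  5.3] gap 0.127 q [-0.45  0.1   0.48  2.04  0.02  0.59  0.3 ]
[0.7396321  0.4780604  0.26371077]
```

Converted, 8 degrees / 90 = 0.0889.

>>> move_arm:
  deltas:
    - [1,[0,0,0],[0,0,0.0222]]
    - [1,[0,0,0],[0,0,0.0444]]
    - [1,[0,0,0],[0,0,0.0556]]
    - [1,[0,0,0],[0,0,0.0667]]
    - [1,[0,0,0],[0,0,0.0778]]
    - [1,[0,0,0],[0,0,0.0889]]
    - [1,[0,0,0],[0,0,0.0889]]
    - [1,[0,0,0],[0,0,0.0889]]

```text
t: 18.1
position: [0.5752, -0.0535, 0.1519]
tool_rot: [0.632, 0.746, 0.108, 0.179]
ft_force: [-2.3, 4.2, 4.9]
finger_gap: 0.131
grasp_force: 79.2
```

```bash
python3 -c "
from h import *
where();s=read_state();print(RL.T@s['wrist_torque'])"
```

```text
t 18.1 tip lid mm [  0.17   0.36 -24.14] rot(x,y,z)deg [-1.000e-02 -6.000e-02 -7.147e+01] F lid [-0.7  3.8  5.7] gap 0.131 q [-0.46  0.1   0.49  2.04  0.02  0.59  0.17]
[0.79457165 0.54695057 0.26952378]
```

Converted, 7 degrees / 90 = 0.0778.

>>> move_arm:
  deltas:
    - [1,[0,0,0],[0,0,0.0222]]
    - [1,[0,0,0],[0,0,0.0333]]
    - [1,[0,0,0],[0,0,0.0444]]
    - [1,[0,0,0],[0,0,0.0556]]
    - [1,[0,0,0],[0,0,0.0667]]
    - [1,[0,0,0],[0,0,0.0778]]
    - [1,[0,0,0],[0,0,0.0778]]
    - [1,[0,0,0],[0,0,0.0778]]

```text
t: 19.1
position: [0.5752, -0.0535, 0.152]
tool_rot: [0.677, 0.706, 0.118, 0.172]
ft_force: [-2.6, 3.7, 5.4]
finger_gap: 0.125
grasp_force: 79.4
```

```bash
python3 -c "
from h import *
where();s=read_state();print(RL.T@s['wrist_torque'])"
```

```text
t 19.1 tip lid mm [  0.19   0.36 -24.11] rot(x,y,z)deg [-1.000e-02 -6.000e-02 -7.845e+01] F lid [-0.7  3.2  6.2] gap 0.125 q [-0.47  0.1   0.5   2.04  0.02  0.59  0.05]
[0.72496514 0.5529747  0.43126571]
```

Converted, 3 degrees / 90 = 0.0333.

>>> move_arm:
  deltas:
    - [1,[0,0,0],[0,0,0.0111]]
    - [1,[0,0,0],[0,0,0.0222]]
    - [1,[0,0,0],[0,0,0.0333]]
    - [1,[0,0,0],[0,0,0.0333]]
    - [1,[0,0,0],[0,0,0.0333]]
    - [1,[0,0,0],[0,0,0.0333]]
    - [1,[0,0,0],[0,0,0.0333]]
    - [1,[0,0,0],[0,0,0.0333]]

```text
t: 20.1
position: [0.5752, -0.0538, 0.1519]
tool_rot: [0.695, 0.688, 0.123, 0.169]
ft_force: [-2.8, 2.2, 5.8]
finger_gap: 0.13
grasp_force: 79.8
```

Run:
```python
from h import *
import cv2
where();s=read_state();print(RL.T@s['wrist_torque'])
im=camera("scene");u=np.int32(proj("scene",lidp(q0,150,0,26))[0])
cv2.imwrite("pics/g.png",cv2.resize(im[u[1]-45:u[1]+45,u[0]-45:u[0]+45],None,fx=6,fy=6,interpolation=cv2.INTER_CUBIC))
```

```text
t 20.1 tip lid mm [  0.19   0.11 -24.14] rot(x,y,z)deg [-3.000e-02 -8.000e-02 -8.141e+01] F lid [-0.5  1.7  6.6] gap 0.13 q [-0.48  0.1   0.51  2.04  0.02  0.59 -0.  ]
[0.43568457 0.57695162 0.83086127]
```

View pics/g.png

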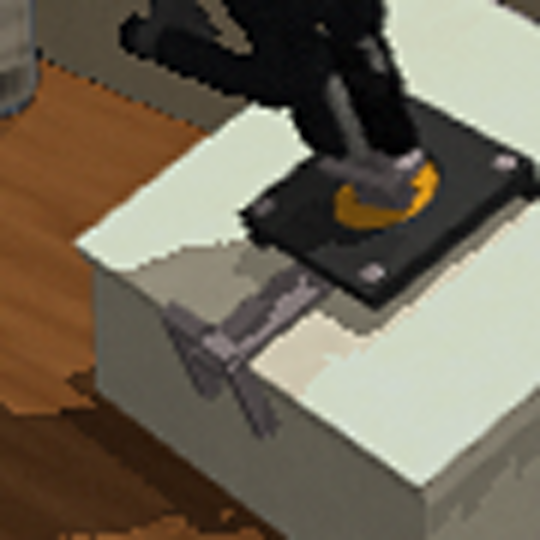

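Converted, -2.5 cm / 80 = -0.0313, -1 cm / 80 = -0.0125, -3 degrees / 90 = -0.0333.

>>> move_arm:
  deltas:
    - [1,[0,0,0],[0,0,-0.0222]]
    - [1,[0,0,-0.0006],[0,0,-0.0333]]
    - [0.6,[0,0,-0.0006],[0,0,-0.0333]]
    - [0,[0,0,-0.0006],[0,0,-0.0333]]
    - [0,[0,0,-0.0006],[0,0,-0.0333]]
    - [0,[0,0,-0.0006],[0,0,-0.0333]]
    - [0,[0,0,-0.0125],[0,0,-0.0333]]
    - [0,[0,0,-0.0313],[0,0,-0.0333]]

```text
t: 21.15
position: [0.5644, -0.0522, 0.1748]
tool_rot: [0.677, 0.706, 0.118, 0.172]
ft_force: [-0.5, 0.4, 0.1]
finger_gap: 0.5
grasp_force: 0.0
```

>>> move_arm:
  deltas:
    - [0,[0,0,-0.025],[0,0,0]]
    - [0,[0,0,-0.05],[0,0,0]]
    - [0,[0,0,-0.075],[0,0,0]]
    - [0,[0,0,-0.1],[0,0,0]]
    - [0,[0,0,-0.125],[0,0,0]]
    - [0,[0,0,-0.15],[0,0,0]]
    - [0,[0,0,-0.15],[0,0,0]]
    - [0,[0,0,-0.15],[0,0,0]]

```text
t: 22.15
position: [0.5164, -0.0444, 0.2838]
tool_rot: [0.677, 0.705, 0.118, 0.172]
ft_force: [-0.6, 0.0, -0.4]
finger_gap: 0.504
grasp_force: 0.0
```

Run:
```python
from h import *
import cv2
where()
im=camera("scene");u=np.int32(proj("scene",lidp(q0,130,0,26))[0])
a=cv2.resize(im[u[1]-50:u[1]+50,u[0]-50:u[0]+50],None,fx=4,fy=4,interpolation=cv2.INTER_CUBIC)
b=cv2.resize(camera("top")[160:260,285:385],None,fx=4,fy=4,interpolation=cv2.INTER_CUBIC)
cv2.imwrite("pics/i.png",np.hstack([a,b]))
for l in("spice_jar","glass"):print(l,[np.round(d["xyz"],3).tolist() for c in("scene","top") for d in spot_in(l,c)])
```

```text
t 22.15 tip lid mm [-4.6000e-01  1.0000e-01  1.2052e+02] rot(x,y,z)deg [-4.000e-02 -4.000e-02 -7.856e+01] F lid [-0.7 -0.1 -0.2] gap 0.504 q [-0.51 -0.19  0.43  1.98  0.22  0.94 -0.13]
spice_jar [[0.454, 0.285, 0.062], [0.598, -0.089, 0.097], [0.464, 0.287, 0.109]]
glass [[0.653, -0.351, 0.056], [0.667, -0.338, 0.089]]
```

View pics/i.png

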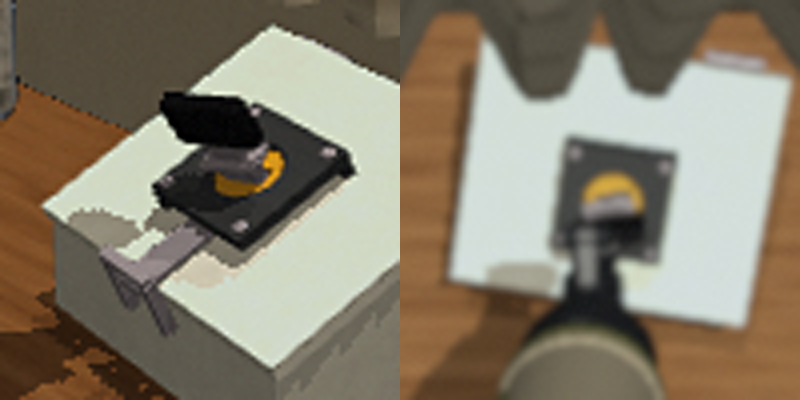

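```bash
python3 -c "
from workcell import *
print(finish_job())"
```

```text
the job is handed in; nothing more can be done
None
```

The lid is shut, and the key went fully into the lock and was turned clockwise to its stop. The last pictures show the tongue under the keeper and the key left in the lock; the spice jar and glass had not moved. The job was handed in at about 22 s.

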